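# Lock the carving stand that holds the bowl

## Task

Two carving stands are bolted to the bench. On the one that holds the half-carved wooden bowl, turn the lock ring clockwise (seen from above) by its lever until the lever lies over the white mark line on the stand's foot, then let go. Do not turn the ring of the bare stand.

Things in the scene. Friction and masses are not known exactly. Their poses are not given: they have to be found in the camera images.
- work_ring (a joint): Angle of the lock ring of the stand with the bowl, rad: 0 when its lever lies over the white mark, positive when the lever stands counterclockwise of it (seen from above). Starts at 0.9 to 1.4; turning clockwise lowers it. End stops at -0.5 (past the mark) and 1.7. Vertical axis; it stays where it is left; about 4 N at the pin turns it.
- work_knob (a point): Point on the axis of that ring's upright black grip pin, 80 mm above the bench. The pin is round, 18 mm in diameter, top 102 mm above the bench; it stands on the end of the ring's flat steel lever (18 mm wide, top 51 mm above the bench), 115 mm from the stand's axis. The steel ring is 104 mm across, 34 to 58 mm above the bench.
- work_axis (a point): Point on the vertical axis of the stand with the bowl, 46 mm above the bench. Its x axis points, level, to the white mark, a line on a tongue of the foot (disc 132 mm across), 98 to 153 mm from the axis, 11 mm above the bench; the tongue's end, 155 mm out, is 23 mm high. The pale wooden bowl on top, 94 mm across, rim 131 mm above the bench, is fixed.
- bare_knob (a point): The same point on the grip pin of the other, bare stand: same foot, ring, lever and mark, but only a flat steel face plate on top, 83 mm above the bench, with a short screw, no bowl. Its lever may stand anywhere and is to be left alone.
Not all that is in view belongs to the job. What is shaped like the part that bears work_ring but orange or purple is not meant.

How it is judged:
At the end, for the whole second after the job is handed in: The lever of the ring under the bowl lies over the white mark within 0.2 rad (11 degrees, 23 mm at the pin) and is at rest, and the pin of the bare stand is within 20 mm of where it started (value of joint work_ring between -0.2 and 0.2 rad and velocity of joint work_ring between -0.05 and 0.05 rad/s and distance of bare_knob from where it was at the start of the episode below 0.02 m); the robot touches nothing.
It fails at once if the ring of the bare stand is turned (its pin moves more than 20 mm) (distance of bare_knob from where it was at the start of the episode above 0.02 m).
It also fails if it takes over 34 s, if anything falls off the work surface, if the arm or the gripper's body presses on something with over 40 N, if the wrist force passes 120 N, or if a joint passes its speed limit or range.

## Robot

A 7-joint arm with a two-finger parallel gripper is mounted at the origin on the work surface. World frame = base frame: x ahead of the robot, y to its left, z up, the work surface at z = 0. Lengths are in m, angles in rad, forces in N, time in s.
With the tool pointing down it reaches from about 0.4 to 0.85 m from the base axis. Payload 10.4 kg.
Tool frame: the origin (TCP) lies between the finger pads; the fingertips stand 17 mm ahead of it and the grasp point (between the pads) lies 2 mm behind it; z points along the fingers, y is the line along which they close (so a half turn about z gives the same grasp; the last joint's range is limited). The gripper opens to 85 mm and grips with 20 to 120 N. Pads are 22 mm wide; open, the fingers measure 114 mm over their backs; the gripper's body (76 mm by 85 mm) begins 54 mm behind the grasp point. The pads swing forward as they close: fully open they stand 13 mm farther back than shut.
Start: joints at [-0.023, 0.332, -0.065, 1.46, 0.022, 1.35, -0.088], TCP at [0.625, 0, 0.248] pointing down, gripper open.
Joint ranges: [-2.6, 2.6], [-0.5, 2.12], [-1.47, 1.34], [0.16, 2.42], [-1.27, 4.41], [0.06, 2.06], [-2.6, 2.6]. Speed limits (rad/s): [2.22, 2.22, 2.79, 2.79, 3.14, 3.14, 3.14].

## Interface

Orientations are given as [roll, pitch, yaw] about the fixed x, y, z axes, in that order (R = Rz(yaw) Ry(pitch) Rx(roll)).
In Python, from plant import get_state, read_camera, job_done, spot_in gives the robot as it stands.
- The arm moves only by the shell command python3 -m creep 'ROWS' [OPENING]. ROWS is JSON, a list that holds one entry, the list of rows, each a list of 4 numbers: the shift along the tool's x, y, z in mm, then the turn about the tool's z in degrees. A call has exactly 5 rows; each row is the pose to reach, as a shift and turn from the pose commanded when the call began, along the tool's axes at that moment; what a row does not reach only later rows make up. A row lasts 1/10 s, in which the tool goes at most 50 mm and 8.59 degrees, less where a joint would pass 70% of its speed; a pose out of reach is approached as far as the arm can. A call with a gripper value outside its range is refused whole. OPENING is the finger opening in mm, from 0 to 85.4, set as the call begins (- or left out, the last holds). The fingers move at their own pace and stop on an object; the grip force is fixed at half the most. Time passes only in rows, so rows that repeat a pose let the fingers close, or fill a call up. It gives the time, the measured TCP pose, the force, the opening and the grip force at its end, in the units of the state.
- get_state(): the state, without advancing time (a new reading comes with each control period).
- read_camera(name): name is "scene" or "side" or "wrist"; returns a dict with "pixels" (400x640x3 uint8, blue, green, red), "range_z" (400x640 float32, m along the optical axis (not along the pixel's ray), 0 where there is no reading), "K" (3x3 intrinsics, pixels), "k1" (the pictures are not rectified: a ray, as slopes to the right and down, at radius r is drawn at 1 + k1 r^2 times it, then the intrinsics apply), "extrinsics" (4x4, takes a point from camera to world coordinates). Camera axes: x right, y down, z forward; pixel columns grow to the right and rows downward; lengths in m; the calibration is good to about 2 mm. A picture is of the moment at which its call begins.
- job_done(): hands the job in; it is judged then, once.
Trained networks look in the newest picture that a camera, given by its name, has taken for a name from the list of things; names that differ only in an ending like _2 or _b are one class to them, and where a whole thing is asked for, a point or a joint stands for the part that bears it (a point fixed in the world has none). Each returns a list of dicts, best first, with "conf" (0 to 1); they miss things now and then, are a little off and sometimes report something else, mostly with a low value. They report only what shows in the picture. A call takes as long as a camera call. They do not tell look-alikes from the thing itself.
- spot_in(camera, name): "xyz" ([x, y, z] in m, in world coordinates, good to about 4 mm: the middle of the surface that is visible of it).
The state is a dict: "clock": time; "qpos": joint angles; "joint_velocities": joint speeds; "tau": joint torques, N m; "eef_pos": TCP position; "tool_rot": TCP orientation; "ft_force": force on the tool from outside, world axes, zero at the start; "ft_torque": the same for the moment, N m; "grip_width": opening from 0.0 (shut) to 1.0 (fully open); "finger_force": force on a finger pad.
Only numpy, scipy, OpenCV 4.12 (cv2) and the standard library are available. Lean on these libraries where they do the work, as an engineer would, in place of code of your own. Each camera call takes 0.05 s, during which the arm holds its last target. There are 200 camera calls.

## Working session

There is one attempt and no reset: what is moved stays moved. The work goes in short steps, Python scripts to look and compute and a shell command to move; the robot and the scene stay as the last step left them, time stands still between calls to the robot, and variables do not carry over. Pictures are saved under pics/ and viewed, at most 10 in all, crops included, and the job is handed in when it is done.

```bash
mkdir -p pics; cat > h.py <<'E'
import numpy as np,cv2
from plant import get_state,read_camera,job_done,spot_in
def w(c,u,v,z=None):
    K=c["K"];p=cv2.undistortPoints(np.array([[[u,v]]],float),K,np.array([c["k1"],0,0,0,0.]))[0,0] if 0 else None
    d=np.array([(u-K[0,2])/K[0,0],(v-K[1,2])/K[1,1]]);s=d.copy()
    for _ in range(20): s=d/(1+c["k1"]*(s@s))
    T=c["extrinsics"];ray=T[:3,:3]@np.array([s[0],s[1],1]);o=T[:3,3]
    t=c["range_z"][int(v),int(u)] if z is None else (z-o[2])/ray[2]
    return o+t*ray
E
python3 - <<'E'
from h import *
s=get_state();print(s["clock"],s["eef_pos"],s["tool_rot"])
for n in ["scene","side"]:
    c=read_camera(n);cv2.imwrite(f"pics/{n}1.png",c["pixels"])
    for k in ["work_knob","work_axis","bare_knob","work_ring"]:
        print(n,k,[(np.round(d["xyz"],3).tolist(),round(d["conf"],2)) for d in spot_in(n,k)])
E
```

```text
0.0 [6.24668377e-01 1.85563486e-05 2.47551113e-01] [-3.14024895e+00  4.21344078e-05  1.57080571e+00]
scene work_knob [([0.295, 0.206, 0.059], 0.85), ([0.588, -0.122, 0.059], 0.8), ([0.357, -0.266, 0.055], 0.64)]
scene work_axis [([0.593, -0.142, 0.062], 0.91), ([0.286, 0.203, 0.062], 0.77), ([0.339, -0.276, 0.062], 0.75), ([0.585, -0.124, 0.058], 0.57)]
scene bare_knob [([0.577, 0.226, 0.054], 0.73)]
scene work_ring [([0.355, -0.276, 0.057], 0.93), ([0.3, 0.203, 0.056], 0.73), ([0.581, -0.13, 0.054], 0.58)]
side work_knob [([0.566, -0.134, 0.054], 0.89), ([0.256, 0.216, 0.058], 0.64), ([0.335, -0.268, 0.054], 0.61)]
side work_axis [([0.318, -0.277, 0.056], 0.86), ([0.564, -0.137, 0.064], 0.7), ([0.245, 0.209, 0.061], 0.6)]
side bare_knob [([0.54, 0.224, 0.054], 0.9)]
side work_ring [([0.568, -0.123, 0.057], 0.88), ([0.331, -0.268, 0.054], 0.81), ([0.256, 0.214, 0.057], 0.78)]
```

View pics/scene1.png

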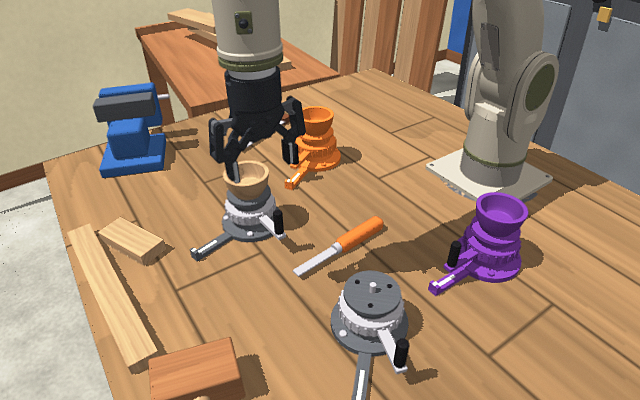

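View pics/side1.png

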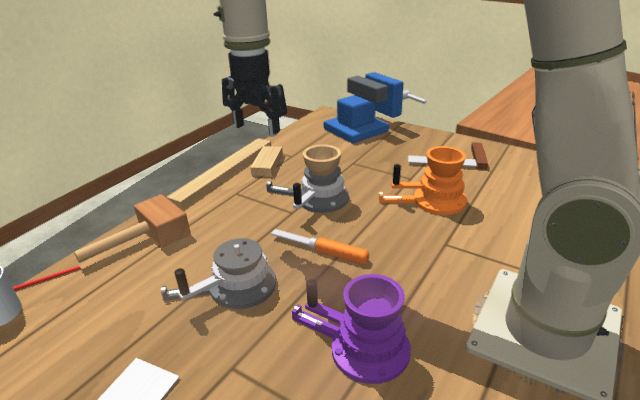

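Scene picture: look-alikes are the orange stand (318,140), the purple stand (492,240) and the bare grey stand (370,310). The wanted one is the grey stand with the pale bowl (248,205), with its pin at (278,220) and its mark tongue at (195,252). I'll check that in a close crop.

```bash
python3 - <<'E'
from h import *
c=read_camera("scene");d=read_camera("side")
a=cv2.resize(c["pixels"][150:270,180:300],None,fx=4,fy=4,interpolation=cv2.INTER_CUBIC)[:, :400+80]
b=cv2.resize(d["pixels"][135:225,255:355],None,fx=3.2,fy=3.2,interpolation=cv2.INTER_CUBIC)
o=np.zeros((480,800,3),np.uint8);o[:480,:480]=a;o[:288,480:800]=b
cv2.imwrite("pics/crop.png",o)
# points on the bowl stand from depth, both cameras
for n,c in (("scene",c),("side",d)):
    T=c["extrinsics"];P=[]
    vs,us=np.nonzero(c["range_z"]>0)
    P=np.array([w(c,u,v) for v,u in zip(vs[::1],us) if (180<u<300 and 150<v<270 if n=="scene" else 255<u<355 and 135<v<225)])
    np.save(n,P)
    col=[c["pixels"][v,u].max() for v,u in zip(vs,us) if (180<u<300 and 150<v<270 if n=="scene" else 255<u<355 and 135<v<225)]
    col=np.array(col)
    near=np.hypot(P[:,0]-.585,P[:,1]+.14)<.2
    rim=P[near&(abs(P[:,2]-.131)<.004)]
    A=np.c_[2*rim[:,:2],np.ones(len(rim))];s=np.linalg.lstsq(A,(rim[:,:2]**2).sum(1),rcond=None)[0]
    print(n,"rim n",len(rim),s[:2],"r",np.sqrt(s[2]+s[:2]@s[:2]),rim.min(0),rim.max(0))
    k=near&(P[:,2]>.062)&(P[:,2]<.104)&(col<60)
    print("pin",k.sum(),np.median(P[k],0),P[k].min(0),P[k].max(0))
    E
E
sed -n 1p h.py
```

```text
scene rim n 354 [ 0.58281731 -0.17288644] r 0.04230200214823346 [ 0.53573906 -0.2200398   0.12701921] [ 0.62876455 -0.12671146  0.13329097]
pin 299 [ 0.5801667  -0.05966772  0.07845921] [ 0.41672412 -0.25293891  0.06206685] [ 0.61830978 -0.04931101  0.10357192]
import numpy as np,cv2Traceback (most recent call last):
  File "<stdin>", line 21, in <module>
NameError: name 'E' is not defined
```

View pics/crop.png

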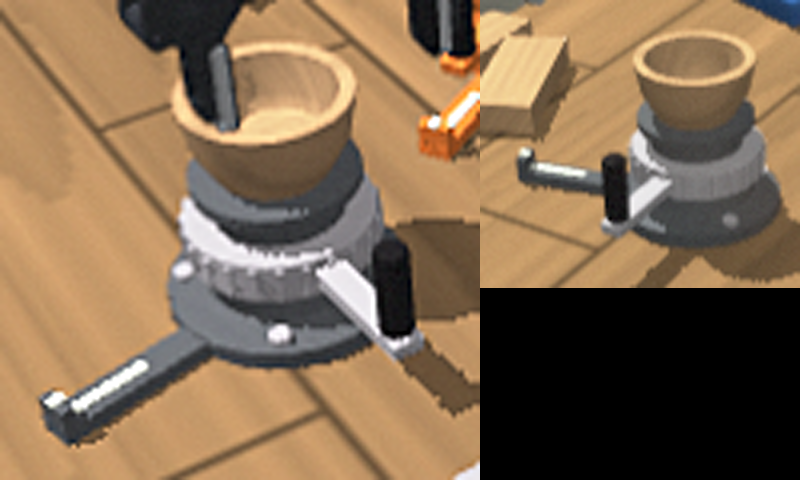

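The crop confirms it: grey stand with the pale bowl. The white mark runs from crop (75,408) to (145,365), i.e. pixels (199,252) to (216,241), and the pin top is at crop (392,243), i.e. pixel (278,211).

```bash
python3 - <<'E'
from h import *
c=read_camera("scene");d=read_camera("side")
A=np.array([.5825,-.173])
print("cam",c["extrinsics"][:3,3],d["extrinsics"][:3,3])
def pol(p): q=p[:2]-A;return np.round(p,3),round(np.hypot(*q),3),round(np.degrees(np.arctan2(q[1],q[0])),1)
for u,v in((75,408),(145,365)):print("mark",pol(w(c,180+u/4,150+v/4,.011)))
print("top",pol(w(c,180+392/4,150+243/4,.102)))
for u,v in((530,170),(585,175)):print("mark side",pol(w(d,255+(u-480)/3.2,135+v/3.2,.011)))
print("top side",pol(w(d,255+(614-480)/3.2,135+158/3.2,.102)))
for n in("bare",):
    print("bare top",w(c,402,343,.102), w(d,181,271,.102))
E
```

```text
cam [0.87165265 0.52407354 0.61687175] [0.03480015 0.6509063  0.61274594]
mark (array([ 0.719, -0.141,  0.011]), np.float64(0.14), np.float64(13.3))
mark (array([ 0.676, -0.15 ,  0.011]), np.float64(0.096), np.float64(13.6))
top (array([ 0.573, -0.062,  0.102]), np.float64(0.112), np.float64(94.7))
mark side (array([ 0.717, -0.133,  0.011]), np.float64(0.14), np.float64(16.8))
mark side (array([ 0.672, -0.149,  0.011]), np.float64(0.093), np.float64(15.1))
top side (array([ 0.572, -0.057,  0.102]), np.float64(0.116), np.float64(95.2))
bare top [0.58123827 0.28996579 0.102     ] [0.57378545 0.29033596 0.102     ]
```

Axis at (0.5825,-0.173), mark bearing about 14.5°, pin bearing about 95° at (0.572,-0.060). I'll move above the pin and cage it between the fingers.

```bash
python3 -m creep '[[[-20,-18,25,-2],[-40,-35,50,-4],[-60,-53,75,-5],[-60,-53,75,-5],[-60,-53,75,-5]]]' 60
python3 - <<'E'
from h import *
s=get_state();print(s["eef_pos"],s["tool_rot"])
c=read_camera("wrist");cv2.imwrite("pics/w1.png",c["pixels"]);print(c["extrinsics"].round(3))
for k in["work_knob","work_axis","bare_knob"]:print(k,spot_in("wrist",k))
E
```

```text
clock: 1.2
eef_pos: [0.5718, -0.0603, 0.1733]
tool_rot: [-3.141, -0.0, 1.657]
ft_force: [0.7, 0.4, 0.0]
grip_width: 0.702
finger_force: 0.0
[ 0.57183505 -0.06025006  0.1733284 ] [-3.14133994e+00 -2.12812068e-04  1.65687438e+00]
[[ 0.996  0.082  0.027  0.564]
 [ 0.086 -0.947 -0.309  0.02 ]
 [ 0.     0.31  -0.951  0.299]
 [ 0.     0.     0.     1.   ]]
work_knob [{'xyz': [0.5724, -0.1301, 0.0551], 'conf': 0.71}, {'xyz': [0.3056, -0.2637, 0.0538], 'conf': 0.62}]
work_axis [{'xyz': [0.5769, -0.1365, 0.0599], 'conf': 0.73}, {'xyz': [0.3072, -0.2706, 0.05], 'conf': 0.69}]
bare_knob []
```

View pics/w1.png

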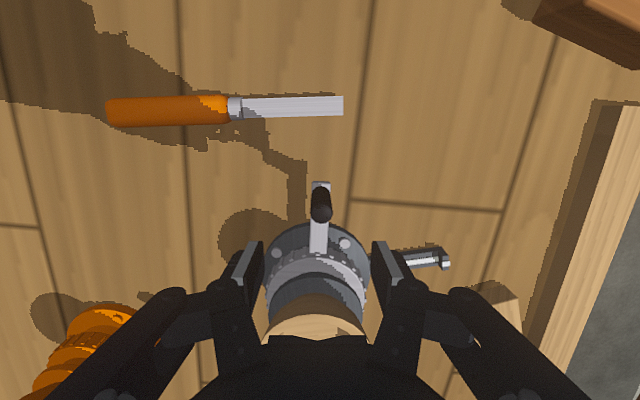

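The wrist view shows the pin top at about (321,213), centred between the pads at (247,275) and (390,275). The tongue with the mark is at (425,262).

```bash
python3 - <<'E'
from h import *
c=read_camera("wrist");A=np.array([.5825,-.173])
for n,u,v,z in(("top",321,213,.102),("m1",408,263.5,.011),("m2",437,261,.011),("end",446,258,.023)):
    p=w(c,u,v,z);q=p[:2]-A;print(n,p.round(4),np.hypot(*q).round(3),np.degrees(np.arctan2(q[1],q[0])).round(1))
E
python3 -m creep '[[[0,0,30,0],[0,0,60,0],[0,0,92,0],[0,0,92,0],[0,0,92,0]]]' 60
python3 -m creep '[[[0,0,0,0],[0,0,0,0],[0,0,0,0],[0,0,0,0],[0,0,0,0]]]' 25
```

```text
top [ 0.5753 -0.0567  0.102 ] 0.117 93.5
m1 [ 0.69   -0.1479  0.011 ] 0.11 13.1
m2 [ 0.7241 -0.1417  0.011 ] 0.145 12.5
end [ 0.727  -0.1302  0.023 ] 0.151 16.5
clock: 1.95
eef_pos: [0.5724, -0.0596, 0.0821]
tool_rot: [-3.142, -0.0, 1.659]
ft_force: [-0.0, 1.0, 0.8]
grip_width: 0.699
finger_force: 0.0
clock: 2.45
eef_pos: [0.5722, -0.06, 0.0817]
tool_rot: [3.141, 0.0, 1.658]
ft_force: [-0.4, 0.7, -0.4]
grip_width: 0.292
finger_force: 0.0
```

```bash
python3 -m creep '[[[-0.5,10,0,5],[-2,20,0,10],[-4,30,0,15],[-7,39,0,20],[-11,49,0,25]]]'
python3 -m creep '[[[-0.5,10,0,5],[-2,20,0,10],[-4,30,0,15],[-7,39,0,20],[-11,49,0,25]]]'
```

```text
clock: 2.95
eef_pos: [0.6211, -0.0669, 0.081]
tool_rot: [-3.14, 0.001, 1.218]
ft_force: [-3.6, -0.6, 0.6]
grip_width: 0.295
finger_force: 1.8
clock: 3.45
eef_pos: [0.6633, -0.0935, 0.0807]
tool_rot: [-3.139, 0.001, 0.782]
ft_force: [-4.4, 2.5, -0.1]
grip_width: 0.291
finger_force: 1.8
```

```bash
python3 -m creep '[[[-0.5,10,0,5],[-2,20,0,10],[-4,30,0,15],[-7,39,0,20],[-7,39,0,20]]]'
python3 - <<'E'
from h import *
s=get_state();A=np.array([.5825,-.173]);q=s["eef_pos"][:2]-A;print(np.hypot(*q),np.degrees(np.arctan2(q[1],q[0])),np.degrees(s["tool_rot"][2]))
c=read_camera("scene");cv2.imwrite("pics/s2.png",cv2.resize(c["pixels"][150:270,150:310],None,fx=4,fy=4))
E
```

```text
clock: 3.95
eef_pos: [0.6866, -0.127, 0.0809]
tool_rot: [-3.141, 0.001, 0.434]
ft_force: [0.2, 0.2, -0.3]
grip_width: 0.294
finger_force: 0.0
0.1138394658922335 23.853388685034872 24.87303153253731
```

View pics/s2.png

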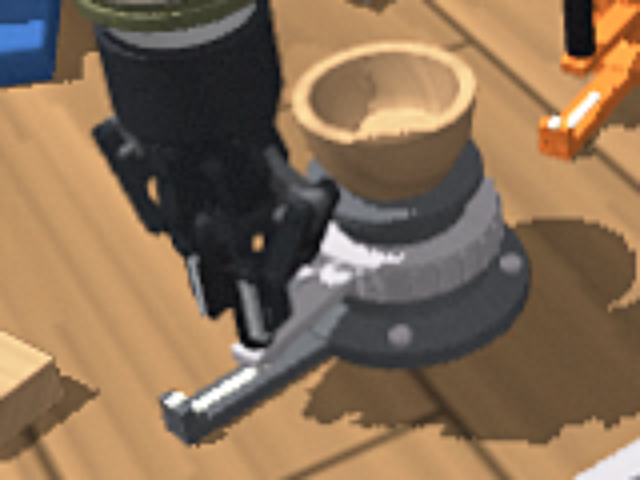

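The lever is now just short of the mark, about 10° counterclockwise of it. I'll finish slowly, open the fingers and back off upwards.

```bash
python3 -m creep '[[[-0.2,6,0,3],[-0.7,12,0,6],[-1.5,18,0,9],[-2,22,0,11],[-2,22,0,11]]]'
python3 -m creep '[[[0,0,0,0],[0,0,0,0],[0,0,0,0],[0,0,0,0],[0,0,0,0]]]' 60
python3 -m creep '[[[0,0,-30,0],[0,0,-60,0],[0,0,-100,0],[0,0,-140,0],[0,0,-170,0]]]'
python3 - <<'E'
from h import *
A=np.array([.5825,-.173])
c=read_camera("scene");cv2.imwrite("pics/s3.png",cv2.resize(c["pixels"][150:270,150:310],None,fx=4,fy=4))
c=read_camera("wrist");cv2.imwrite("pics/w3.png",c["pixels"])
E
```

```text
clock: 4.5
eef_pos: [0.6941, -0.1469, 0.0812]
tool_rot: [-3.141, 0.0, 0.245]
ft_force: [-0.5, -0.5, -0.4]
grip_width: 0.291
finger_force: 0.4
clock: 5.0
eef_pos: [0.6943, -0.1471, 0.0814]
tool_rot: [3.141, -0.0, 0.245]
ft_force: [0.7, -0.3, 0.1]
grip_width: 0.702
finger_force: 0.0
clock: 5.5
eef_pos: [0.6945, -0.1473, 0.2545]
tool_rot: [3.14, -0.002, 0.244]
ft_force: [0.6, -0.5, -0.0]
grip_width: 0.701
finger_force: 0.0
```

View pics/s3.png

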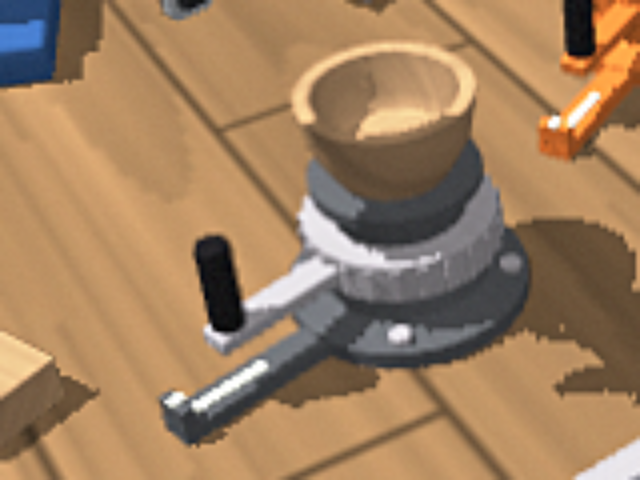

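View pics/w3.png

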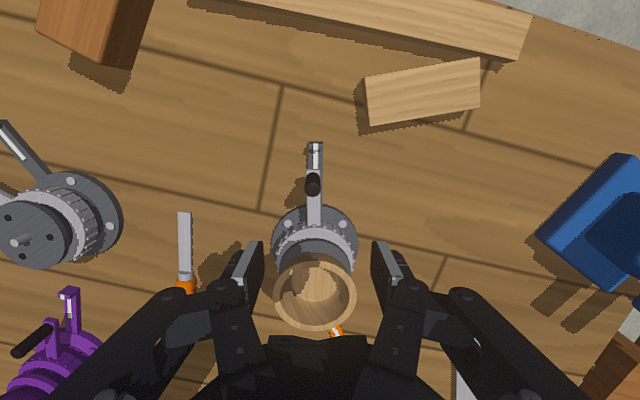

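The wrist view shows the pin (313,185) and lever in line with the tongue and its mark (316,150), and the scene view shows lever and mark parallel. The fingers are clear and the bare stand was not touched.

```bash
python3 -c "
from plant import *
print(job_done())"
```

```text
the job is handed in; nothing more can be done
None
```

I turned the lock ring under the bowl clockwise until its lever lay over the white mark, released it without touching the bare stand, and handed the job in after about 6 s; the hand-in returned no verdict.

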